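Seat the stopcock plug by pressing and turning, then cover it

TASK

The stopcock's plug stands loose and proud of its barrel. Take its handle and, pressing it down steadily with a firm but gentle 15 to 20 N (never as much as 25 N), turn it until the plug has wedged fully home and the handle lies in line with the two hose tails; pressing alone will not seat it, and turning without pressing works it out again. Then set the cover over the handle so that it stands flat on the barrel, let go, and leave the other things on the bench alone.

Things in the scene. Friction and masses are not known exactly. Their poses are not given: they have to be found in the camera images.
- valve: Stopcock: a steel foot 110 x 90 x 12 mm fixed to the bench, on it an upright round white barrel 68 mm wide, its flat top (the mouth) 72 mm above the bench. Two white barbed hose tails stick out level along +x and -x, to 72 mm from the axis, 36 mm above the bench. Origin: centre of the foot's underside, on the barrel's axis; z up, x along the hose tails.
- valve_mouth (a point): Middle of the flat top of the barrel, on its axis, 72 mm above the bench; axes as valve: x along the hose tails, z up.
- handle (a point): The grey plug: a round collar 36 mm wide, 6 mm thick, on it a flat upright wing handle 42 mm long (x), 12 mm thick (y), 10 to 38 mm above the collar's underside; same after half a turn. The point: middle of the collar's underside, on the barrel's axis, z up; 9 mm above the mouth at the start, 1 mm when home. The wing starts 0.7 to 1.57 rad off the tails, either way.
- plug (a joint): How far the plug is down its taper, m: 0 at the start, 0.008 home, a firm stop (0.007 to 0.008 after letting go). The taper pushes back 1 N, at home 7 N. Pushed straight it grips (28 N): it gives 1 mm at 12 N and springs back; home takes 35 N. While turned, either way (0.1 to 0.3 N m), it creeps up to 8 mm per rad: in if pressed harder than the push-back, out if not. Left alone it stays.
- sleeve (a joint): The cushioned sleeve in which the plug wedges, m: 0 unloaded; gives 0.04 mm per newton of downward push on the plug (0.4 mm at 10 N, 1 mm at 25 N, above which the barrel cracks) and springs back. The plug rides on it.
- cover: Loose white cover, 60 g, standing on the bench: an upside-down cup 62 mm wide, 46 mm high, walls 3 mm, inner height 42 mm, with a round knob on top, 20 mm wide and 26 mm tall (46 to 72 mm above the rim). Origin: centre of its lower rim, z up. Set over the home plug, the rim rests on the barrel's flat top; otherwise it would stand on the handle.
- beaker: Glass beaker, 68 mm wide, 85 mm high, to be left alone. Origin: centre of its underside.
- reagent: Small amber jar, 44 mm wide, 70 mm high, to be left alone. Origin: centre of its underside.
There are look-alikes about, which are no part of the job. Leave any red look-alike of the cover alone.

How it is judged:
On the way, in this order (a step that is already met when the one before it is completed fails the run):
1. the plug is home and pressed firmly (over 12 N) (value of joint plug above 0.006 m and value of joint sleeve above 0.0005 m), for 0.2 s.
2. the handle lies in line with the hose tails, the plug home, the handle let go (value of joint plug above 0.006 m and angle between the x axis of handle and the x axis of valve_mouth, either way round below 0.2 rad and value of joint sleeve below 0.00012 m), for 0.2 s.
At the end, for the whole second after the job is handed in: the plug is home (at least 6 of its full 8 mm down), its handle within 0.2 rad of the line of the hose tails, and the cover rests flat on the barrel's top over it, centred within 8 mm, at rest and let go (value of joint plug above 0.006 m and angle between the x axis of handle and the x axis of valve_mouth, either way round below 0.2 rad and horizontal distance between cover and valve_mouth below 0.008 m and z of cover in the frame of valve_mouth between -0.003 and 0.003 m and angle between cover's own z axis and vertical below 0.08 rad and linear speed of cover below 0.02 m/s); the robot touches nothing.
It fails at once if the plug is pressed down with over 26 N (value of joint sleeve above 0.00104 m).
It fails at once if the beaker is moved (distance of beaker from where it was at the start of the episode above 0.03 m).
It fails at once if the amber jar is moved (distance of reagent from where it was at the start of the episode above 0.03 m).
It also fails if it takes over 69 s, if anything falls off the work surface, if the arm or the gripper's body presses on something with over 40 N, if the wrist force passes 120 N, or if a joint passes its speed limit or range.

ROBOT

A 6-joint arm with a two-finger parallel gripper is mounted at the origin on the work surface. World frame = base frame: x ahead of the robot, y to its left, z up, the work surface at z = 0. Lengths are in m, angles in rad, forces in N, time in s.
With the tool pointing down it reaches from about 0.4 to 0.825 m from the base axis. Payload 7 kg.
Tool frame: the origin (TCP) lies at the very end of the fingers, on their centre line; the grasp point (between the pads) lies 19 mm behind it; z points along the fingers, x is the direction in which the jaws open and shut, and the axes are right-handed (so a half turn about z gives the same grasp; the last joint's range is limited). The gripper opens to 88 mm and grips with 3 to 60 N. Pads are 19 mm wide; open, the fingers measure 130 mm over their backs; the gripper's body (78 mm by 193 mm) begins 47 mm behind the grasp point.
Start: joints at [1.615, 0.359, 0.012, 0, -1.224, -0.288], TCP at [0.163, 0.655, 0.227] pointing down, gripper open.
Joint ranges: [-3.07, 3.07], [-1.43, 2.12], [-1.02, 1.25], [-3.03, 1.67], [-3.05, -0], [-3.03, 3.03]. Speed limits (rad/s): [2.39, 2.39, 3.01, 3.14, 3.14, 3.14].

INTERFACE

Orientations are given as [roll, pitch, yaw] about the fixed x, y, z axes, in that order (R = Rz(yaw) Ry(pitch) Rx(roll)).
In Python, from station import telemetry, grab_frame, arm, regions_of, pinpoint gives the robot as it stands. The module is installed in compiled form; this text tells all that it offers.
- The arm moves only by the shell command python3 -m inch 'ROWS' [FORCE]. ROWS is text: rows parted by semicolons, each of 7 numbers parted by spaces: the opening, from 0 (shut) to 1 (fully open), then the shift along the world's x, y, z in cm, then the turn, a rotation vector about the world's x, y, z in degrees. A call has 1 to 12 rows; each row is the pose to reach, as a shift and turn from the pose measured when the call began; what a row does not reach only later rows make up. A row lasts 1/8 s, in which the tool goes at most 62.5 mm and 10.7 degrees, less where a joint would pass 70% of its speed; a pose out of reach is approached as far as the arm can. A call with a gripper value outside its range is refused whole. The fingers move at their own pace and stop on an object; FORCE is the grip in N (left out, the last holds). Time passes only in rows, so rows that repeat a pose let the fingers close. It gives the time, the measured TCP pose, the force and the opening at its end, in the units of the state.
- telemetry.get_state(): the state, without advancing time (a new reading comes with each control period).
- grab_frame(name): name is "side" or "top"; returns a dict with "pixels" (480x640x3 uint8, red, green, blue), "fx", "fy", "cx", "cy" (pixels), "dist_coeffs" ([k1, k2, p1, p2, k3] as OpenCV has them; the pictures are not rectified), "R" (3x3) and "t" (3): a world point X has camera coordinates R X + t. Camera axes: x right, y down, z forward; pixel columns grow to the right and rows downward; lengths in m; the calibration is good to about 2 mm. A picture is of the moment at which its call begins. There is no depth.
- arm.job_done(): hands the job in, once; it reports no verdict.
Trained networks look in the newest picture that a camera, given by its name, has taken for a name from the list of things; names that differ only in an ending like _2 or _b are one class to them, and where a whole thing is asked for, a point or a joint stands for the part that bears it (a point fixed in the world has none). Each returns a list of dicts, best first, with "p" (0 to 1); they miss things now and then, are a little off and sometimes report something else, mostly with a low value. They report only what shows in the picture. A call takes as long as a camera call. They do not tell look-alikes from the thing itself.
- regions_of(camera, name): "pixels" (480x640 bool, what is visible of it) and "bbox" ([left, top, right, bottom] in pixels, round what is visible of it).
- pinpoint(camera, name): "location" ([column, row] in pixels: a listed point, or the origin of a listed thing).
The state is a dict: "t": time; "q": joint angles; "qd": joint speeds; "joint_efforts": joint torques, N m; "eef_pos": TCP position; "ee_rot": TCP orientation; "force": force on the tool from outside, world axes, zero at the start; "moment": the same for the moment, N m; "width": finger opening in m.
Only numpy, scipy, OpenCV 4.12 (cv2) and the standard library are available. Lean on these libraries where they do the work, as an engineer would, in place of code of your own. Each camera call takes 0.05 s, during which the arm holds its last target. There are 200 camera calls.

## Working session

There is one attempt and no reset: what is moved stays moved. The work goes in short steps, Python scripts to look and compute and a shell command to move; the robot and the scene stay as the last step left them, time stands still between calls to the robot, and variables do not carry over. Pictures are saved under pics/ and viewed, about 8 in all and at most 12, crops included, and the job is handed in when it is done.

```bash
mkdir -p pics
cat > h.py <<'E'
import numpy as np, cv2
from station import telemetry, grab_frame, arm, regions_of, pinpoint
def ray(f,uv):
    K=np.array([[f['fx'],0,f['cx']],[0,f['fy'],f['cy']],[0,0,1.]])
    n=cv2.undistortPoints(np.array([[uv]],float),K,np.array(f['dist_coeffs'],float))[0,0]
    R=np.array(f['R']);t=np.array(f['t']);return -R.T@t, R.T@np.array([n[0],n[1],1.])
def at_z(f,uv,z):
    c,d=ray(f,uv);return c+d*(z-c[2])/d[2]
def proj(f,X):
    K=np.array([[f['fx'],0,f['cx']],[0,f['fy'],f['cy']],[0,0,1.]])
    return cv2.projectPoints(np.array(X,float).reshape(-1,3),cv2.Rodrigues(np.array(f['R']))[0],np.array(f['t'],float),K,np.array(f['dist_coeffs'],float))[0][:,0]
def save(f,n): cv2.imwrite('pics/'+n,f['pixels'][:,:,::-1])
E
python3 - <<'E'
from h import *
np.set_printoptions(precision=4,suppress=True)
Z={'valve':0,'valve_mouth':.072,'handle':.081,'cover':0,'beaker':0,'reagent':0}
for c in('top','side'):
    f=grab_frame(c);save(f,c+'0.png');print(c,ray(f,(320,240)))
    for n,z in Z.items():
        for d in pinpoint(c,n)[:3]: print(n,d['p'],d['location'],at_z(f,d['location'],z))
s=telemetry.get_state();print({k:np.round(v,4) for k,v in s.items()})
E
```

```text
top (array([0.5326, 0.0305, 0.912 ]), array([ 0.0568,  0.0014, -0.9984]))
valve 0.59 [433.4, 235.0] [ 0.5968 -0.1471  0.    ]
valve_mouth 0.82 [448.3, 229.5] [ 0.6003 -0.155   0.072 ]
handle 0.61 [445.7, 230.9] [ 0.5975 -0.1493  0.081 ]
cover 0.83 [227.7, 270.9] [0.5323 0.1756 0.    ]
cover 0.82 [180.2, 338.1] [0.4242 0.2484 0.    ]
cover 0.57 [161.6, 240.8] [0.5771 0.2833 0.    ]
beaker 0.57 [358.3, 146.3] [ 0.7353 -0.0255  0.    ]
reagent 0.71 [335.7, 331.2] [0.4424 0.0038 0.    ]
side (array([0.4451, 0.8026, 0.562 ]), array([ 0.1759, -0.8254, -0.537 ]))
valve 0.73 [345.9, 217.7] [ 0.5929 -0.1502  0.    ]
valve_mouth 0.64 [341.1, 190.1] [ 0.5985 -0.1307  0.072 ]
handle 0.66 [417.6, 266.2] [0.4441 0.116  0.081 ]
handle 0.65 [345.4, 182.8] [ 0.5921 -0.1447  0.081 ]
cover 0.73 [313.4, 376.5] [0.5738 0.2805 0.    ]
cover 0.6 [420.6, 370.7] [0.4301 0.2488 0.    ]
cover 0.58 [355.7, 328.0] [0.5297 0.1748 0.    ]
beaker 0.94 [263.0, 247.3] [ 0.7299 -0.0227  0.    ]
reagent 0.6 [419.2, 266.0] [ 0.4412 -0.0006  0.    ]
{'t': np.float64(0.7), 'q': array([ 1.6151,  0.3586,  0.0119, -0.    , -1.2241, -0.2881]), 'qd': array([-0.0003, -0.0019, -0.0022,  0.0001,  0.0018, -0.0008]), 'joint_efforts': array([ -0.0004, -58.2159,  29.3245,   7.0011,   0.0125,  -0.    ]), 'eef_pos': array([0.163 , 0.655 , 0.2266]), 'ee_rot': array([ 3.1416,  0.    , -1.8146]), 'force': array([ 0.4538, -0.9816,  0.1953]), 'moment': array([-0.0561,  0.0067,  0.0149]), 'width': np.float64(0.0873)}
```

View pics/top0.png

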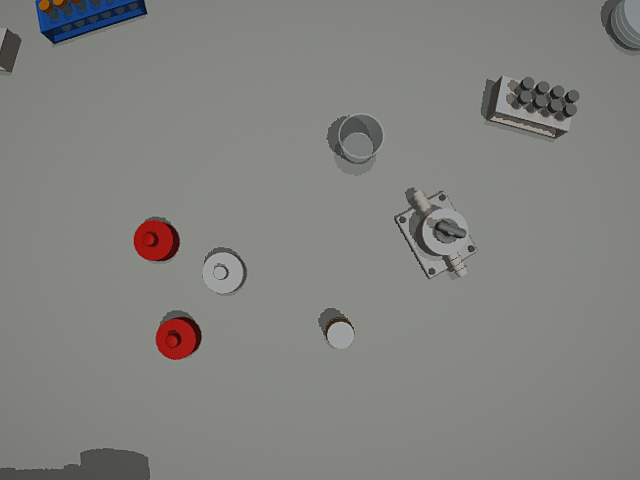

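View pics/side0.png

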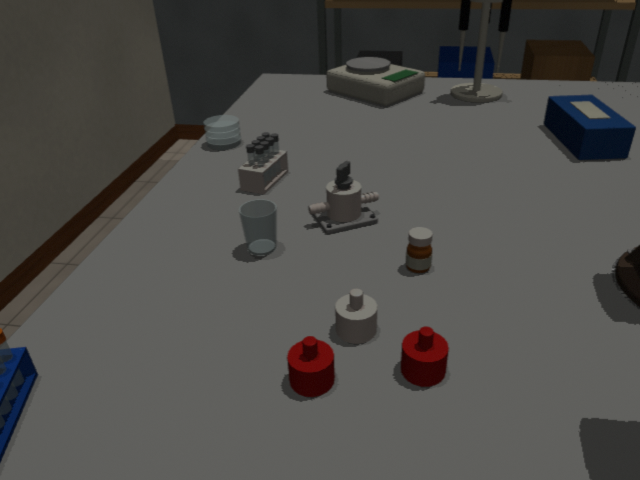

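The top picture shows the white cover at (223,272) between two red ones. The valve is at (445,230), with tails towards (417,198) and (460,270) and the wing running from about (435,225) to (466,238). The side picture agrees. Next I'll zoom in to get the angles.

Run:
```python
from h import *
f=grab_frame('top')
c=f['pixels'][180:285,385:490,::-1]
cv2.imwrite('pics/crop1.png',cv2.resize(c,None,fx=5.5,fy=5.5,interpolation=cv2.INTER_CUBIC))
f2=grab_frame('side')
for cam,g in(('top',f),('side',f2)):
  for n in('handle','valve','cover'):
    for d in regions_of(cam,n)[:3]: print(cam,n,d['p'],d['bbox'],d['pixels'].sum())
```

```text
top handle 0.66 [434.4, 218.3, 469.7, 242.6] 604
top valve 0.88 [393.3, 189.7, 474.2, 279.8] 3894
top cover 0.94 [202.8, 250.7, 246.1, 291.3] 1374
top cover 0.6 [129.9, 220.4, 178.0, 260.9] 1522
top cover 0.58 [154.7, 317.6, 205.6, 361.1] 1610
side handle 0.94 [334.3, 160.7, 349.0, 190.6] 390
side valve 0.59 [307.9, 179.3, 376.0, 233.2] 2394
side cover 0.94 [288.7, 338.0, 335.0, 398.6] 2385
side cover 0.75 [400.3, 329.7, 447.8, 381.5] 2231
side cover 0.68 [333.0, 290.4, 376.1, 343.6] 1918
```

View pics/crop1.png

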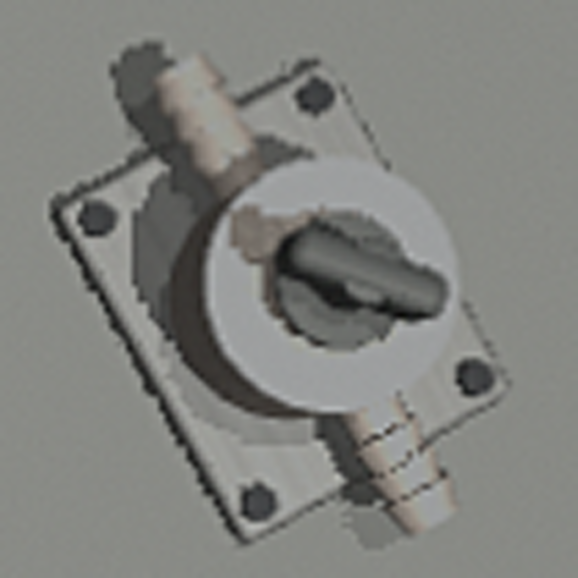

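Run:
```python
from h import *
np.set_printoptions(precision=4,suppress=True)
f=grab_frame('top')
P=lambda x,y,z: at_z(f,(385+x/5.5,180+y/5.5),z)
a,b=P(185,72,.036),P(432,510,.036);print('tails',a,b,(a+b)/2,np.linalg.norm(a-b),np.arctan2(*(b-a)[1::-1]))
c=[P(x,y,.012) for x,y in((52,205),(315,62),(510,385),(245,540))];print('foot',np.mean(c,0),[np.linalg.norm(c[i]-c[i-1]) for i in range(4)],[np.arctan2(*(c[j]-c[i])[1::-1]) for i,j in((1,2),(0,3))])
print('mouth',P(332,286,.072),P(205,286,.072),P(459,286,.072))
print('collar',P(338,280,.087))
a,b=P(305,235,.119),P(437,290,.119);print('wing',a,b,(a+b)/2,np.linalg.norm(a-b),np.arctan2(*(b-a)[1::-1]))
# cover: knob top centre z .072; cup top circle z .046
for n in ['cover']:
  d=regions_of('top',n)[0];m=d['pixels'].astype(np.uint8)
  print(cv2.minEnclosingCircle(cv2.findContours(m,0,1)[0][0]))
g=f['pixels'][245:297,197:252,::-1];cv2.imwrite('pics/crop2.png',cv2.resize(g,None,fx=10,fy=10,interpolation=cv2.INTER_CUBIC))
```

```text
tails [ 0.6577 -0.1167  0.036 ] [ 0.538  -0.1874  0.036 ] [ 0.5978 -0.1521  0.036 ] 0.13899354543528092 -2.6075501323192785
foot [ 0.5975 -0.1492  0.012 ] [np.float64(0.10925285316445556), np.float64(0.08640782440491225), np.float64(0.1075217281096685), np.float64(0.08848000940748284)] [np.float64(-2.5779531804394096), np.float64(-2.59743794946477)]
mouth [ 0.5966 -0.1507  0.072 ] [ 0.5957 -0.1167  0.072 ] [ 0.5974 -0.1851  0.072 ]
collar [ 0.597  -0.1491  0.087 ]
wing [ 0.6056 -0.1336  0.119 ] [ 0.5927 -0.1674  0.119 ] [ 0.5991 -0.1505  0.119 ] 0.03618125014816116 -1.9365167909403898
((156.0869598388672, 240.5), 23.350845336914062)
```

View pics/crop2.png

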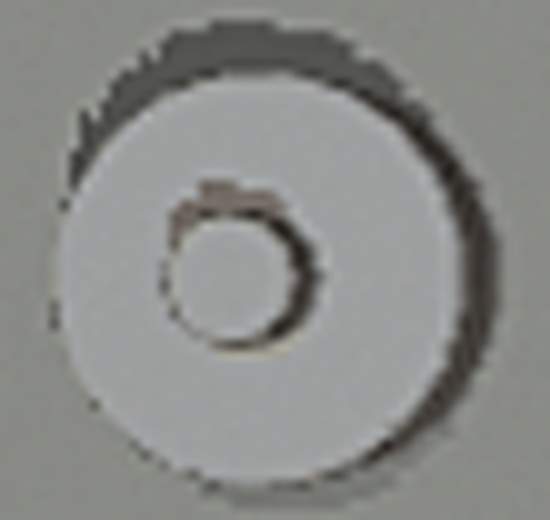

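Readings so far:
- Valve axis about (0.597, -0.150), tails at about 31.3°.
- Wing at about 70°, so 38–40° off the tails.
- White cover near (0.531, 0.175).

Next I'll move above the handle.

```bash
python3 -m inch '0.5 21 -40 -2 0 0 -47; 0.5 21 -40 -2 0 0 -47; 0.5 21 -40 -2 0 0 -47; 0.5 21 -40 -2 0 0 -47; 0.5 21 -40 -2 0 0 -47; 0.5 21 -40 -2 0 0 -47; 0.5 21 -40 -2 0 0 -47; 0.5 21 -40 -2 0 0 -47; 0.5 21 -40 -2 0 0 -47; 0.5 21 -40 -2 0 0 -47' 50
```

```text
t: 2.45
eef_pos: [0.3729, 0.2559, 0.2067]
ee_rot: [3.141, 0.0, -2.634]
force: [-0.1, 0.1, 1.0]
width: 0.0437
```

```bash
python3 -m inch '0.5 22.4 -40.6 -4.7 0 0 -48; 0.5 22.4 -40.6 -4.7 0 0 -48; 0.5 22.4 -40.6 -4.7 0 0 -48; 0.5 22.4 -40.6 -4.7 0 0 -48; 0.5 22.4 -40.6 -4.7 0 0 -48; 0.5 22.4 -40.6 -4.7 0 0 -48; 0.5 22.4 -40.6 -4.7 0 0 -48; 0.5 22.4 -40.6 -4.7 0 0 -48; 0.5 22.4 -40.6 -4.7 0 0 -48; 0.5 22.4 -40.6 -4.7 0 0 -48; 0.5 22.4 -40.6 -4.7 0 0 -48'
python3 - <<'E'
from h import *
s=telemetry.get_state();print(s['q'],s['eef_pos'],s['ee_rot'],s['force'],s['moment'])
a=grab_frame('top')['pixels'][150:310,360:520];b=grab_frame('side')['pixels'][100:260,270:430]
cv2.imwrite('pics/c3.png',cv2.resize(np.hstack([a,b])[:,:,::-1],None,fx=2.5,fy=2.5,interpolation=cv2.INTER_CUBIC))
E
```

```text
t: 3.82
eef_pos: [0.597, -0.1486, 0.16]
ee_rot: [3.141, 0.001, 2.813]
force: [0.1, -0.3, -0.0]
width: 0.0439
[ 7.29574395e-02  3.10360906e-01 -2.17614682e-01 -1.56562826e-04
 -1.04189732e+00 -4.01628461e-01] [ 0.5969571  -0.14863045  0.16003581] [3.14110719e+00 7.97060441e-04 2.81284250e+00] [ 0.14339055 -0.29927579 -0.0445067 ] [ 0.14143641 -0.065922    0.00437483]
```

View pics/c3.png

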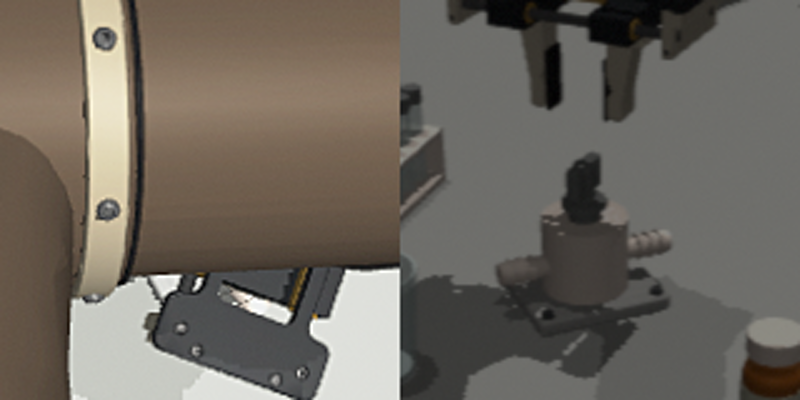

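The side view shows the fingers straddling the wing: handle at (585,185), fingers at (545,100) and (615,110) in the crop. Now I'll descend and grip.

```bash
python3 -m inch '0.5 0 -0.1 -3 0 0 0; 0.5 0 -0.1 -6.8 0 0 0; 0.5 0 -0.1 -6.8 0 0 0; 0.5 0 -0.1 -6.8 0 0 0' && python3 -m inch '0 0 0 0 0 0 0; 0 0 0 0 0 0 0; 0 0 0 0 0 0 0; 0 0 0 0 0 0 0; 0 0 0 0 0 0 0' 60;python3 -c "
from h import *
s=telemetry.get_state();print(s['force'],s['moment'])"
```

```text
t: 4.42
eef_pos: [0.5978, -0.1497, 0.0937]
ee_rot: [3.141, 0.003, 2.814]
force: [0.6, 0.1, 1.4]
width: 0.0442
t: 5.05
eef_pos: [0.5974, -0.1497, 0.0939]
ee_rot: [3.141, 0.002, 2.813]
force: [-2.6, 0.8, 3.1]
width: 0.0111
[-2.60636227  0.80422775  3.09509427] [ 0.78132006  0.95842441 -0.03851293]
```

```bash
python3 -m inch '0 0 0 -0.05 0 0 0; 0 0 0 -0.1 0 0 0; 0 0 0 -0.1 0 0 0; 0 0 0 -0.1 0 0 0'
```

```text
t: 5.55
eef_pos: [0.5975, -0.1497, 0.0934]
ee_rot: [3.141, 0.002, 2.814]
force: [-3.7, 1.4, 6.6]
width: 0.0119
```

```bash
python3 -m inch '0 0 0 -0.1 0 0 0; 0 0 0 -0.2 0 0 0; 0 0 0 -0.2 0 0 0; 0 0 0 -0.2 0 0 0'
```

```text
t: 6.05
eef_pos: [0.5975, -0.1497, 0.0927]
ee_rot: [3.141, 0.003, 2.814]
force: [-6.1, 3.0, 11.6]
width: 0.0114
```

```bash
python3 -m inch '0 0 0 -0.18 0 0 0; 0 0 0 -0.18 0 0 2; 0 0 0 -0.19 0 0 4; 0 0 0 -0.2 0 0 6; 0 0 0 -0.2 0 0 8'
```

```text
t: 6.68
eef_pos: [0.5975, -0.1497, 0.0918]
ee_rot: [3.141, 0.003, 2.955]
force: [-5.0, 2.4, 10.9]
width: 0.0118
```

```bash
python3 -m inch '0 0 0 -0.17 0 0 2; 0 0 0 -0.2 0 0 5; 0 0 0 -0.23 0 0 8; 0 0 0 -0.26 0 0 11; 0 0 0 -0.29 0 0 14'
```

```text
t: 7.3
eef_pos: [0.5973, -0.1497, 0.09]
ee_rot: [3.141, 0.003, -3.082]
force: [-5.1, 2.9, 11.0]
width: 0.0117
```

```bash
python3 -m inch '0 0 0 -0.18 0 0 1; 0 0 0 -0.21 0 0 4; 0 0 0 -0.25 0 0 7; 0 0 0 -0.29 0 0 10; 0 0 0 -0.33 0 0 13'
```

```text
t: 7.92
eef_pos: [0.5972, -0.1497, 0.088]
ee_rot: [-3.141, 0.004, -2.853]
force: [-5.8, 3.0, 13.0]
width: 0.0116
```

```bash
python3 -m inch '0 0 0 -0.18 0 0 -1; 0 0 0 -0.21 0 0 -4; 0 0 0 -0.25 0 0 -7; 0 0 0 -0.29 0 0 -10; 0 0 0 -0.33 0 0 -13'
```

```text
t: 8.55
eef_pos: [0.5973, -0.1497, 0.0863]
ee_rot: [-3.141, 0.004, -3.081]
force: [-6.5, 3.5, 14.7]
width: 0.0114
```

```bash
python3 -m inch '0 0 0 -0.18 0 0 -2; 0 0 0 -0.2 0 0 -5; 0 0 0 -0.22 0 0 -8; 0 0 0 -0.22 0 0 -11'
```

```text
t: 9.05
eef_pos: [0.5974, -0.1497, 0.0855]
ee_rot: [-3.141, 0.005, 3.009]
force: [-5.1, 3.0, 12.7]
width: 0.0116
```

```bash
python3 -m inch '0 0 0 -0.18 0 0 -2; 0 0 0 -0.2 0 0 -5; 0 0 0 -0.21 0 0 -8; 0 0 0 -0.22 0 0 -11'
```

```text
t: 9.55
eef_pos: [0.5976, -0.1497, 0.0853]
ee_rot: [-3.14, 0.006, 2.817]
force: [-6.6, 3.8, 19.5]
width: 0.0115
```

```bash
python3 -m inch '0 0 0 -0.17 0 0 -2; 0 0 0 -0.17 0 0 -7; 0 0 0 -0.17 0 0 -12; 0 0 0 -0.17 0 0 -17; 0 0 0 -0.17 0 0 -20;0 0 0 -0.17 0 0 -20'
```

```text
t: 10.3
eef_pos: [0.5977, -0.1498, 0.0854]
ee_rot: [-3.141, 0.007, 2.468]
force: [-6.8, 3.9, 16.3]
width: 0.0117
```

```bash
python3 -m inch '0 0 0 -0.18 0 0 -2; 0 0 0 -0.18 0 0 -7; 0 0 0 -0.18 0 0 -12; 0 0 0 -0.18 0 0 -17; 0 0 0 -0.18 0 0 -20;0 0 0 -0.18 0 0 -20;0 0 0 -0.18 0 0 -20'
```

```text
t: 11.18
eef_pos: [0.5979, -0.1499, 0.0854]
ee_rot: [-3.141, 0.008, 2.12]
force: [-6.9, 2.1, 16.5]
width: 0.0118
```

```bash
python3 -m inch '0 0 0 -0.05 0 0 0; 0 0 0 -0.02 0 0 0; 0.3 0 0 -0.02 0 0 0; 0.5 0 0 0 0 0 0; 0.5 0 0 0 0 0 0; 0.5 0 0 0 0 0 0; 0.5 0 0 3 0 0 0; 0.5 0 0 9 0 0 0; 0.5 0 0 12 0 0 0; 0.5 0 0 12 0 0 0'
python3 -m inch '0.5 -8 24 0 0 0 0; 0.5 -8 24 0 0 0 0; 0.5 -8 24 0 0 0 0; 0.5 -8 24 0 0 0 0; 0.5 -8 24 0 0 0 0;0.5 -8 24 0 0 0 0'
python3 - <<'E'
from h import *
np.set_printoptions(precision=4,suppress=True)
print(telemetry.get_state()['force'],telemetry.get_state()['q'])
f=grab_frame('top');g=grab_frame('side')
# axis check: expected knob/cover and handle
for c,F in(('top',f),('side',g)):
  for n,z in(('handle',.073),('valve_mouth',.072),('cover',0)):
    for d in pinpoint(c,n)[:3]: print(c,n,d['p'],d['location'],at_z(F,d['location'],z)[:2])
print('knob top',at_z(f,(220,272.8),.072),'cup',at_z(f,(223,272.8),.046))
a=f['pixels'][170:290,380:500];b=g['pixels'][140:240,290:390]
cv2.imwrite('pics/c4.png',np.hstack([cv2.resize(x,(400,400),interpolation=cv2.INTER_CUBIC) for x in(a,b)])[:,:,::-1])
E
```

```text
t: 12.42
eef_pos: [0.5995, -0.15, 0.2086]
ee_rot: [3.137, 0.011, 2.12]
force: [0.3, 0.3, -0.5]
width: 0.044
t: 13.18
eef_pos: [0.5191, 0.0903, 0.2079]
ee_rot: [3.138, 0.011, 2.121]
force: [-0.5, 0.2, 0.4]
width: 0.0439
[-0.5326  0.2083  0.3734] [ 0.5532  0.1243 -0.3506  0.0123 -1.0929 -1.5789]
top handle 0.66 [446.1, 232.0] [ 0.5965 -0.1516]
top valve_mouth 0.72 [445.7, 229.8] [ 0.5998 -0.1512]
top cover 0.16 [435.1, 233.5] [ 0.5992 -0.1498]
side handle 0.98 [344.4, 185.5] [ 0.5948 -0.1487]
side valve_mouth 0.94 [341.1, 190.0] [ 0.5985 -0.1311]
side cover 0.8 [421.1, 370.6] [0.4294 0.2485]
side cover 0.77 [312.8, 381.4] [0.5728 0.2894]
side cover 0.56 [355.7, 330.7] [0.5289 0.1808]
knob top [0.5293 0.1753 0.072 ] cup [0.5293 0.1753 0.046 ]
```

View pics/c4.png

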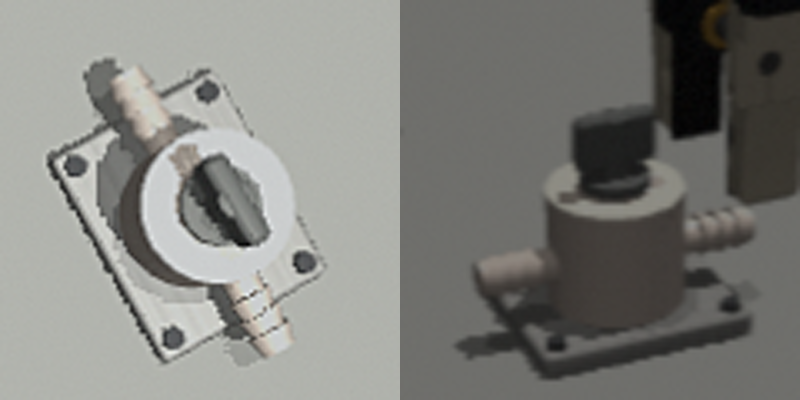

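The handle now sits low and looks roughly in line with the tails. I'll overlay models of both to check.

Run:
```python
from h import *
def wing(F,yaw,c=(.5975,-.150)):
    X=[]
    R=np.array([[np.cos(yaw),-np.sin(yaw)],[np.sin(yaw),np.cos(yaw)]])
    for z in(.083,.111):
        for x,y in((.021,.006),(-.021,.006),(-.021,-.006),(.021,-.006)): X.append([*(R@[x,y]+c),z])
    return proj(F,X)
out=[]
for cam,(x0,y0) in(('top',(415,200)),('side',(315,150))):
    F=grab_frame(cam);s=400/60
    im=cv2.resize(F['pixels'][y0:y0+60,x0:x0+60],(400,400),interpolation=cv2.INTER_CUBIC)[:,:,::-1].copy()
    for yaw,col in((.547,(0,255,0)),(.547+.12,(0,0,255))):
        p=((wing(F,yaw)-[x0,y0]+.5)*s).astype(np.int32)
        cv2.polylines(im,[p[4:]],True,col,1)
    out.append(im)
    for d in regions_of(cam,'handle')[:1]:
        print(cam,d['p'],d['bbox'])
        m=d['pixels'].astype(np.uint8)
        for yaw in np.arange(.25,.9,.05):
            best=0
            for dx in np.arange(-3,3.1,1):
              for dy in np.arange(-3,3.1,1):
                t=np.zeros_like(m);cv2.fillConvexPoly(t,cv2.convexHull((wing(F,yaw)+[dx,dy]).round().astype(np.int32)),1)
                th=np.arange(0,6.3,.2)
                cp=proj(F,np.c_[.5975+.018*np.cos(th),-.15+.018*np.sin(th),th*0+.076])+[dx,dy]
                cv2.fillConvexPoly(t,cv2.convexHull(cp.round().astype(np.int32)),1)
                best=max(best,(t&m).sum()/(t|m).sum())
            print(round(yaw,2),round(best,3),end='; ')
        print()
cv2.imwrite('pics/c5.png',np.hstack(out))
```

```text
top 0.73 [435.3, 217.3, 460.7, 243.4]
0.25 0.832; 0.3 0.828; 0.35 0.844; 0.4 0.852; 0.45 0.864; 0.5 0.851; 0.55 0.864; 0.6 0.859; 0.65 0.873; 0.7 0.852; 0.75 0.867; 0.8 0.856; 0.85 0.846; 
side 0.93 [333.1, 167.5, 349.3, 191.8]
0.25 0.823; 0.3 0.827; 0.35 0.812; 0.4 0.817; 0.45 0.813; 0.5 0.815; 0.55 0.813; 0.6 0.829; 0.65 0.829; 0.7 0.846; 0.75 0.823; 0.8 0.835; 0.85 0.858;
```

View pics/c5.png

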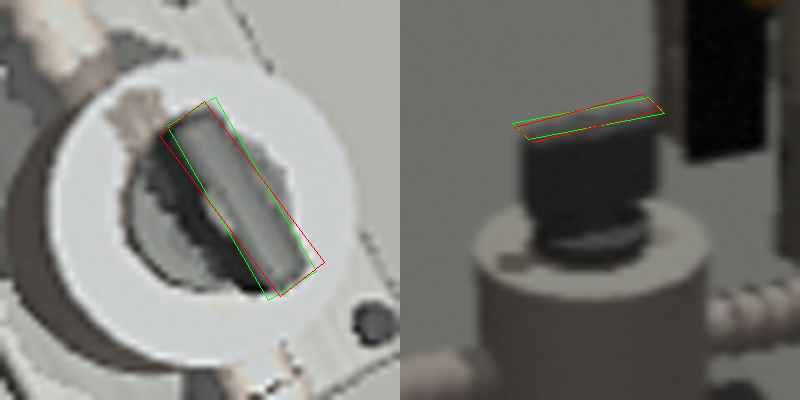

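The overlay puts the wing between the two models (0.547 and 0.667 rad), so about 0.05 rad off, and its height matches home. Now the white cover.

```bash
python3 -m inch '0.5 1.1 8.5 -3 0 -0.6 0; 0.5 1.1 8.5 -8 0 -0.6 0; 0.5 1.1 8.5 -11 0 -0.6 0; 0.5 1.1 8.5 -14 0 -0.6 0; 0.5 1.1 8.5 -15.6 0 -0.6 0; 0.5 1.1 8.5 -15.6 0 -0.6 0; 0.5 1.1 8.5 -15.6 0 -0.6 0' && python3 -m inch '0 0 0 0 0 0 0; 0 0 0 0 0 0 0; 0 0 0 0 0 0 0; 0 0 0 0 0 0 0; 0 0 0 0 0 0 0' 20
```

```text
t: 14.65
eef_pos: [0.5314, 0.1752, 0.0537]
ee_rot: [3.127, 0.017, 2.12]
force: [1.0, 0.7, 0.6]
width: 0.0436
t: 15.28
eef_pos: [0.5315, 0.1753, 0.0538]
ee_rot: [3.126, 0.017, 2.12]
force: [-1.1, 0.6, 2.0]
width: 0.0191
```

```bash
python3 -m inch '0 0 0 2 0 0 0; 0 0 0 8 0 0 0; 0 0 0 14 0 0 0; 0 0 0 14 0 0 0; 0 0 0 14 0 0 0'
python3 - <<'E'
from h import *
s=telemetry.get_state();print(s['eef_pos'],s['ee_rot'],s['force'])
a=grab_frame('side');p=s['eef_pos'];x,y=proj(a,[p])[0].astype(int);print(x,y)
b=a['pixels'][max(0,y-80):y+100,x-90:x+90,::-1];cv2.imwrite('pics/c6.png',cv2.resize(b,None,fx=2.2,fy=2.2,interpolation=cv2.INTER_CUBIC))
for d in regions_of('side','cover')[:4]:print(d['p'],d['bbox'])
for d in pinpoint('side','cover')[:4]:print(d['p'],d['location'])
print('expected rim origin px',proj(a,[[p[0],p[1],p[2]-.052]]))
E
```

```text
t: 15.9
eef_pos: [0.531, 0.1751, 0.1936]
ee_rot: [3.126, 0.016, 2.119]
force: [-1.5, -0.3, -0.5]
width: 0.0193
[0.53099962 0.17513391 0.19364724] [3.12645363 0.01600741 2.11932447] [-1.48887667 -0.32981738 -0.46070291]
354 217
0.91 [288.9, 337.3, 333.7, 398.6]
0.7 [398.3, 326.5, 446.2, 385.6]
0.65 [330.2, 208.4, 379.7, 267.7]
0.89 [353.3, 253.7]
0.81 [314.8, 379.2]
0.73 [422.8, 368.5]
expected rim origin px [[354.55368741 249.90784156]]
```

View pics/c6.png

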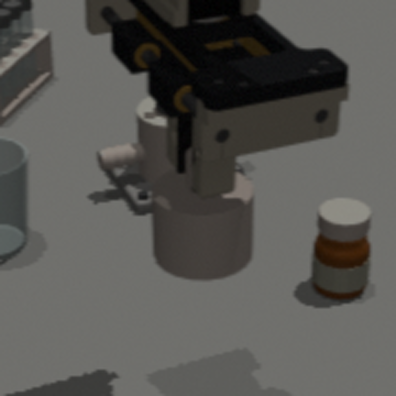

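The cover is held: knob between the fingers, crop (200,190), cup hanging level. Now I'll carry it over the barrel.

```bash
python3 -m inch '0 1 -5 0 0 0 0; 0 2 -10 0 0 0 0; 0 3 -15 0 0 0 0; 0 4 -20 0 0 0 0; 0 5 -25 0 0 0 0; 0 6 -29 0 0 0 0; 0 6.75 -32.5 0 0 0 0; 0 6.75 -32.5 0 0 0 0; 0 6.75 -32.5 0 0 0 0'
python3 - <<'E'
from h import *
s=telemetry.get_state();p=s['eef_pos'];print(p,s['ee_rot'],s['force'])
a=grab_frame('side')
b=a['pixels'][100:260,260:420,::-1].copy();cv2.imwrite('pics/c7.png',cv2.resize(b,None,fx=3,fy=3,interpolation=cv2.INTER_CUBIC))
for d in pinpoint('side','cover')[:4]:print(d['p'],d['location'])
print('expected rim origin px',proj(a,[[p[0]-.0015,p[1],p[2]-.054]]))
E
```

```text
t: 17.18
eef_pos: [0.5976, -0.1502, 0.1911]
ee_rot: [3.131, 0.015, 2.119]
force: [1.0, -1.4, -0.8]
width: 0.0195
[ 0.59764026 -0.150198    0.19107558] [3.1310608  0.01546689 2.11891435] [ 1.01089807 -1.38229252 -0.81033601]
0.89 [422.6, 369.5]
0.79 [313.6, 379.3]
0.58 [344.5, 156.0]
expected rim origin px [[343.37232634 154.57167576]]
```

View pics/c7.png

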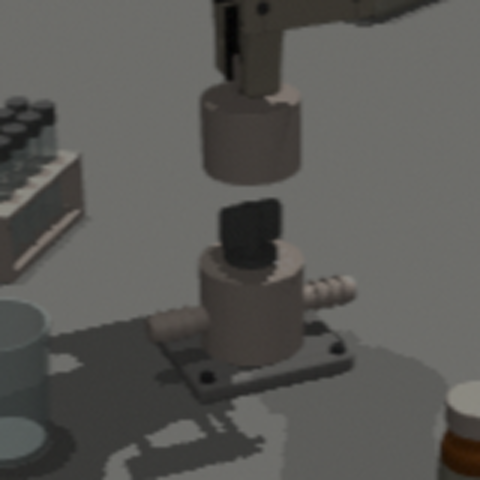

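The cover at (251,130) hangs centred over the barrel at (252,300). I'll lower it.

```bash
python3 -m inch '0 0.05 0 -1.5 0 0 0; 0 0.05 0 -3 0 0 0; 0 0.05 0 -4.5 0 0 0; 0 0.05 0 -5.5 0 0 0; 0 0.05 0 -6.1 0 0 0; 0 0.05 0 -6.3 0 0 0; 0 0.05 0 -6.4 0 0 0; 0 0.05 0 -6.4 0 0 0'
```

```text
t: 18.27
eef_pos: [0.5986, -0.1496, 0.1282]
ee_rot: [3.13, 0.016, 2.12]
force: [1.3, 0.3, -0.2]
width: 0.0192
```

```bash
python3 -m inch '0 0 0 -0.1 0 0 0; 0 0 0 -0.2 0 0 0; 0 0 0 -0.25 0 0 0; 0 0 0 -0.25 0 0 0; 0 0 0 -0.25 0 0 0'
```

```text
t: 18.9
eef_pos: [0.5987, -0.1495, 0.1259]
ee_rot: [3.129, 0.017, 2.12]
force: [-1.7, 1.7, 2.2]
width: 0.0196
```

```bash
python3 -m inch '0.2 0 0 -0.02 0 0 0; 0.5 0 0 0 0 0 0; 0.5 0 0 0 0 0 0; 0.5 0 0 0 0 0 0; 0.5 0 0 3 0 0 0; 0.5 0 0 8 0 0 0; 0.5 0 0 10 0 0 0; 0.5 0 0 10 0 0 0'
python3 -m inch '0.5 -7 20 0 0 0 0; 0.5 -7 20 0 0 0 0; 0.5 -7 20 0 0 0 0; 0.5 -7 20 0 0 0 0; 0.5 -7 20 0 0 0 0; 0.5 -7 20 0 0 0 0'
python3 - <<'E'
from h import *
f=grab_frame('top');g=grab_frame('side')
for c,F in(('top',f),('side',g)):
  for d in pinpoint(c,'cover')[:3]: print(c,d['p'],d['location'],at_z(F,d['location'],.072)[:2])
th=np.arange(0,6.3,.1);im=[]
for F,(x0,y0) in((f,(395,180)),(g,(295,130))):
  s=4;b=cv2.resize(F['pixels'][y0:y0+100,x0:x0+100],(400,400),interpolation=cv2.INTER_CUBIC)[:,:,::-1].copy()
  for r,z in((.031,.072),(.031,.118),(.010,.144)):
    p=(proj(F,np.c_[.5972+r*np.cos(th),-.1502+r*np.sin(th),0*th+z])-[x0,y0]+.5)*s
    cv2.polylines(b,[p.astype(np.int32)],True,(0,255,0),1)
  im.append(b)
cv2.imwrite('pics/c8.png',np.hstack(im))
E
```

```text
t: 19.9
eef_pos: [0.5997, -0.1496, 0.2279]
ee_rot: [3.126, 0.019, 2.12]
force: [-1.1, -0.9, -1.1]
width: 0.0441
t: 20.65
eef_pos: [0.5294, 0.0502, 0.2272]
ee_rot: [3.127, 0.018, 2.121]
force: [-0.3, 0.0, 1.4]
width: 0.0438
top 0.77 [160.2, 241.1] [0.57309345 0.26539464]
top 0.71 [444.3, 228.2] [ 0.60207468 -0.14908893]
side 0.78 [420.7, 369.7] [0.43195324 0.31808988]
side 0.67 [314.3, 379.4] [0.55533809 0.35177344]
side 0.62 [342.0, 189.2] [ 0.59734133 -0.13463533]
```

View pics/c8.png

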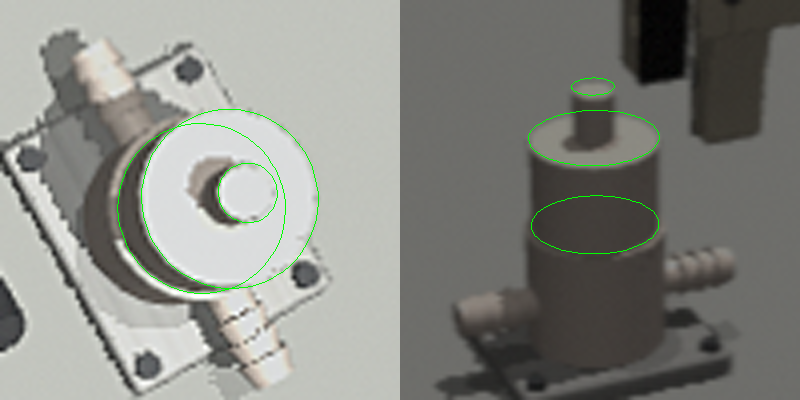

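The cover sits flat, centred within about 1–2 mm, and at the height of the seated model in both views. The arm is clear, so I'm handing the job in.

```bash
python3 -c "
from station import arm
print(arm.job_done())"
```

```text
the job is handed in; nothing more can be done
None
```

The stopcock is seated with its handle in line with the hose tails, and the white cover stands on the barrel. I handed the job in at about 21 s; it reports no verdict.

- **Seating the plug:** I gripped the wing and turned it +35° and then back −75° while pressing. The plug came home (TCP about 8.6 mm down including sleeve give, then a firm stop). The highest force I read was 19.5 N. While the plug was still creeping in, several readings were only 11 to 15 N, below the 15 to 20 N asked. With the plug home, turning into line, it held about 16.5 N. These are readings at the end of each call, so brief peaks in between were not seen.
- **Handle angle:** A model overlay put the handle about 0.05 rad off the tails (limit 0.2) and at home height. The outline-matching check I also tried was too flat to settle the angle.
- **Cover:** It met the barrel top at the expected height (TCP 0.1259 m against 0.1258 m expected). After release, the overlay in both views showed it flat and centred within about 2 mm. The network's location of the cover in the side view was about 15 mm off in y, as it had been for the mouth all along, so I relied on the overlay.
- **Other things:** The planned paths kept clear of the beaker, the amber jar and the red covers. I did not measure their positions again at the end.

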